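# Fit the control knob on the bending-iron transformer and hold it down

### The job

The control knob has come off the variable transformer that feeds the bending iron. Pick the knob up, turn it so that the flat in its bore matches the flat on the transformer's upright shaft, push it onto the shaft and press it down until the wavy spring washer under it is squeezed flat; finish still gripping the knob and pressing it down, so that its grub screw can be tightened while you hold it. Do not turn the shaft from its setting, and leave the other things on the bench where they are.

Things in the scene. Friction and masses are not known exactly. Their poses are not given: they have to be found in the camera images.
- knob: Loose black control knob, 70 g, standing upright: round skirt 60 mm across, 5 mm thick, with a pointer nose on its rim; above it a round fluted grip 40 mm across, top 36 mm above the underside. Origin: centre of underside; z up; x towards the nose (white line on nose and top). Below it a blind D-bore, see bore_mouth.
- bore_mouth (a point): Point on the knob's axis 1 mm above its origin, axes as the knob's: mouth of the blind D-bore in the recessed hub face. Bore 13.6 mm across, flat 3.3 mm from the axis on the +x side, under the pointer nose; mouth chamfered, end of bore 26 mm above the underside. It fits the shaft one way round only, 0.5 to 0.8 mm loose, 0.2 rad of play. The grub screw is in the grip above the nose.
- knob_nose (a point): Point on the tip of the knob's pointer nose, 42 mm from the knob's axis along its +x, 2 mm above its underside.
- transformer: Variable transformer, fixed to the bench: 150 mm square base, grey vented drum 144 mm across, box with a meter on its own -x side (to 114 mm from the axis). Origin: centre of underside; z up. The aluminium dial on top is 124 mm above the bench; a brass boss 33 mm across and 3 mm high on it carries the wavy washer; the shaft rises from its centre.
- shaft_tip (a point): Centre of the upper end of the transformer's upright steel D-shaft, 151 mm above the bench. z up; x points square out of the flat: the knob fits when its x (nose) points along this x. Shaft 12 mm across, flat 2.8 mm from the axis along its whole length, end slightly chamfered, 20 mm of it above the free washer. Stiff to turn (0.3 Nm); its angle differs each time.
- flat_side (a point): An imagined point 50 mm from the shaft's axis, level with the shaft's tip, on the side the flat faces; it turns with the shaft. The shaft counts as turned when this point has moved over 15 mm (0.3 rad).
- washer (a joint): Squeeze of the wavy spring washer (29 mm across) on the boss round the shaft: 0 free, 0.003 m squeezed flat. About 2 N starts it, 8 N flattens it. When the knob first touches it, the knob's origin is 21 mm below the shaft's tip; with the washer flat, 24 mm below.
- hex_key: Bystander: small steel hex key, L-shaped, 72 by 26 mm, 4 mm thick, lying about 90 to 110 mm beside the knob.
- glue_bottle: Bystander: white glue bottle, 54 mm in diameter, 150 mm tall; origin at the centre of its underside.
- sanding_block: Bystander: cork sanding block, 90 by 45 by 31 mm; origin at the centre of its underside.
- screw_jar: Bystander: glass jar with steel lid, 64 mm in diameter, 85 mm tall; origin at the centre of its underside.
- block_plane: Bystander: small metal block plane, 150 by 44 mm, about 45 mm tall; origin at the centre of its sole.
- hammer: Bystander: hammer lying down, its handle to its own -x, 260 mm long.
- chisel: Bystander: chisel lying down, 246 mm long, 27 mm thick, its handle to its own -x; origin near its ferrule.
Not all that is in view belongs to the job. Leave any pink look-alike of the transformer alone.

How it is judged:
By the outcome, as a careful person would: the job done as asked, in the order asked, and still so for the second after the job is handed in, while the arm keeps its last pose, push and grip.
It also fails if it takes over 48 s, if anything falls off the work surface, if the arm or the gripper's body presses on something with over 40 N, if the wrist force passes 120 N, or if a joint passes its speed limit or range.

### The arm

A 7-joint arm with a two-finger parallel gripper is mounted at the origin on the work surface. World frame = base frame: x ahead of the robot, y to its left, z up, the work surface at z = 0. Lengths are in m, angles in rad, forces in N, time in s.
With the tool pointing down it reaches from about 0.4 to 0.875 m from the base axis. Payload 19.3 kg.
Tool frame: the origin (TCP) lies at the very end of the fingers, on their centre line; the grasp point (between the pads) lies bot.grasp_offset behind it (bot.grasp_offset is the distance from the TCP to the grasp point, in m); z points along the fingers, y is the direction in which the jaws open and shut (so a half turn about z gives the same grasp; the last joint's range is limited). The gripper opens to 85 mm and grips with 20 to 120 N. Pads are 22 mm wide; open, the fingers measure 114 mm over their backs; the gripper's body (76 mm by 85 mm) begins 54 mm behind the grasp point. The pads swing forward as they close: fully open they stand 13 mm farther back than shut.
Start: joints at [-1.39, 0.521, -0.036, 1.599, 0.021, 1.021, -0.113], TCP at [0.155, 0.605, 0.231] pointing down, gripper open.
Joint ranges: [-2.91, 2.91], [-0.3, 2.13], [-1.5, 1.42], [0.17, 2.43], [-1.26, 4.41], [0.16, 1.93], [-2.52, 2.52]. Speed limits (rad/s): [1.89, 1.89, 2.39, 2.39, 3.01, 3.01, 3.01].

### API

Orientations are given as [roll, pitch, yaw] about the fixed x, y, z axes, in that order (R = Rz(yaw) Ry(pitch) Rx(roll)).
In Python, from workcell import bot gives the robot as it stands. The module is installed in compiled form; this text tells all that it offers.
- The arm moves only by the shell command python3 -m handwheel 'ROWS' [OPENING] [FORCE]. ROWS is JSON, a list of rows, each a list of 6 numbers: the shift along the tool's x, y, z as a fraction of full scale, then the turn, a rotation vector about the tool's x, y, z as a fraction of full scale. In form: [[x, y, z, rx, ry, rz], ...]. A call has 1 to 8 rows; each row shifts and turns the commanded pose from where the row before left it, along the tool's axes as they then stand; what a row does not reach is not made up. Full scale, the value 1, is 0.025 m for a shift and 360 degrees for a turn. A row lasts 1/8 s, in which the tool goes at most 62.5 mm and 10.7 degrees, less where a joint would pass 70% of its speed; a pose out of reach is approached as far as the arm can. A call with a number of a shift or a turn outside -1 to 1 is refused whole. A call with a gripper value outside its range is refused whole. OPENING is the closure, from -1 (fully open) to 1 (shut), set as the call begins (- or left out, the last holds). The fingers move at their own pace and stop on an object; FORCE is the grip in N (left out, the last holds). Time passes only in rows, so rows that do not move let the fingers close. It gives the time, the measured TCP pose, the force and the opening at its end, in the units of the state.
- bot.observe(): the state, without advancing time (a new reading comes with each control period).
- bot.grab_frame(name): name is "scene" or "top" or "wrist"; returns a dict with "pixels" (400x640x3 uint8, blue, green, red), "vertical_fov" (degrees; the focal length in pixels is half the picture's height over the tangent of half this angle, whatever the lens; pixels are square), "cx", "cy" (the principal point, pixels), "R" (3x3) and "t" (3): a world point X has camera coordinates R X + t. Camera axes: x right, y down, z forward; pixel columns grow to the right and rows downward; lengths in m; the calibration is good to about 2 mm. A picture is of the moment at which its call begins. There is no depth.
- bot.job_done(): hands the job in, once; it reports no verdict.
Trained networks look in a picture, given as the dict that the camera call returned (one of the last four; its "shot" number tells which), for a name from the list of things; names that differ only in an ending like _2 or _b are one class to them, and where a whole thing is asked for, a point or a joint stands for the part that bears it (a point fixed in the world has none). Each returns a list of dicts, best first, with "score" (0 to 1); they miss things now and then, are a little off and sometimes report something else, mostly with a low value. They report only what shows in the picture. A call takes as long as a camera call. They do not tell look-alikes from the thing itself.
- bot.trace(picture, thing): "region" (400x640 bool, what is visible of it) and "point" ([column, row] in pixels, amid what is visible of it).
The state is a dict: "clock": time; "qpos": joint angles; "qd": joint speeds; "joint_efforts": joint torques, N m; "position": TCP position; "tool_rot": TCP orientation; "force": force on the tool from outside, world axes, zero at the start; "moment": the same for the moment, N m; "grip_width": finger opening in m.
Only numpy, scipy, OpenCV 4.12 (cv2) and the standard library are available. Lean on these libraries where they do the work, as an engineer would, in place of code of your own. Each camera call takes 0.05 s, during which the arm holds its last target.

## Working session

There is one attempt and no reset: what is moved stays moved. The work goes in short steps, Python scripts to look and compute and a shell command to move; the robot and the scene stay as the last step left them, time stands still between calls to the robot, and variables do not carry over. Pictures are saved under pics/ and viewed, and the job is handed in when it is done.

```bash
ls; mkdir -p pics; cat > h.py <<'E'
import numpy as np,cv2
from workcell import bot
def f(p): return 200/np.tan(np.radians(p["vertical_fov"])/2)
def proj(p,X):
    c=np.asarray(p["R"])@np.asarray(X,float)+np.asarray(p["t"]); return np.array([p["cx"]+f(p)*c[0]/c[2],p["cy"]+f(p)*c[1]/c[2]])
def ray(p,uv,z):
    R=np.asarray(p["R"]);t=np.asarray(p["t"]);o=-R.T@t
    d=R.T@np.array([(uv[0]-p["cx"])/f(p),(uv[1]-p["cy"])/f(p),1.]);return o+d*(z-o[2])/d[2]
E
python3 - <<'E'
from h import *
print(bot.observe(),bot.grasp_offset)
for n in("scene","top","wrist"):
    p=bot.grab_frame(n);cv2.imwrite(f"pics/{n}0.png",p["pixels"]);print(n,f(p),p["cx"],p["cy"],(-np.array(p["R"]).T@p["t"]).round(3), [k for k in p])
    for th in("knob","transformer","shaft_tip","knob_nose","hex_key","washer"):
        for r in bot.trace(p,th)[:3]: print(th,round(r["score"],2),np.round(r["point"]),r["region"].sum())
E
```

```text
pics
{'clock': 0.0, 'qpos': array([-1.39019543,  0.52203408, -0.03633361,  1.60001562,  0.02121632,
        1.02110391, -0.11280767]), 'qd': array([ 1.43509421e-04, -4.98734609e-04,  8.01839685e-06, -1.82787561e-03,
        1.28885721e-03, -2.44015342e-04, -3.46262614e-04]), 'joint_efforts': array([-1.65632202e-03, -9.27128720e+01,  1.97918482e+00, -3.69918036e+01,
        1.78196415e-02,  8.34356382e-03,  5.07372670e-05]), 'position': array([0.15506385, 0.60509983, 0.23071044]), 'tool_rot': array([-3.14042111e+00,  9.53659311e-05,  2.89078822e+00]), 'force': array([ 1.24578775,  0.32431044, -0.59641672]), 'moment': array([-0.0031133 , -0.00281203,  0.00082271]), 'grip_width': 0.08532303257608737} 0.0187
scene 419.3485165335177 323.0310715100252 202.3765231464049 [1.001 0.709 0.811] ['pixels', 'vertical_fov', 'cx', 'cy', 'R', 't', 'shot']
knob 0.9 [387. 283.] 449
transformer 0.79 [346. 150.] 2448
transformer 0.7 [294. 187.] 3287
transformer 0.21 [238. 168.] 668
shaft_tip 0.74 [390. 283.] 453
shaft_tip 0.64 [273. 298.] 926
knob_nose 0.72 [390. 283.] 473
knob_nose 0.26 [296. 187.] 3291
top 428.471817133215 327.6019493682363 194.76367729091956 [ 0.395 -0.053  1.405] ['pixels', 'vertical_fov', 'cx', 'cy', 'R', 't', 'shot']
knob 0.8 [241. 208.] 301
transformer 0.9 [362. 194.] 2562
transformer 0.58 [404. 278.] 2804
shaft_tip 0.38 [446. 178.] 891
knob_nose 0.69 [244. 209.] 254
wrist 294.63142594603335 321.32249326005655 204.22088655329918 [0.082 0.625 0.376] ['pixels', 'vertical_fov', 'cx', 'cy', 'R', 't', 'shot']
```

View pics/scene0.png

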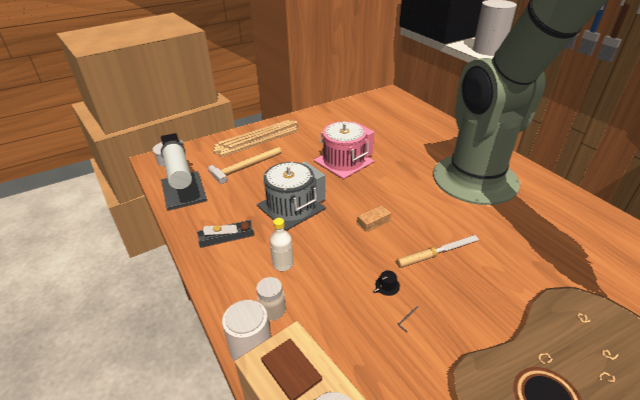

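View pics/top0.png

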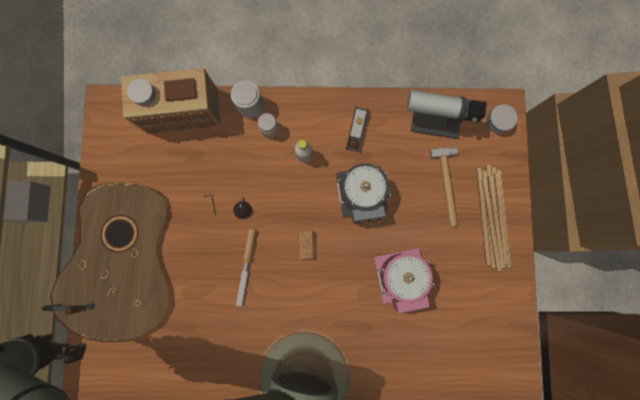

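View pics/wrist0.png

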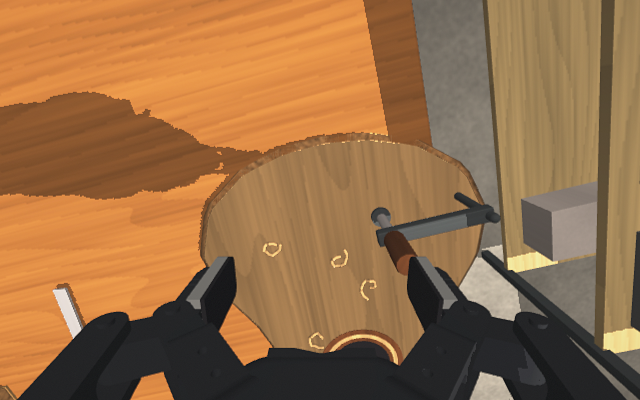

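The views show these candidates for the knob: the black knob at scene (387,283) / top (241,209), the guitar's black sound hole at top (119,233), which is far too big, and the knob already on the dial of each transformer's hub, which is only a brass boss and shaft. Transformer candidates are the grey one at scene (294,190) / top (364,190), the pink look-alike at (346,148) / (405,280), and the grey cylinder machine at (437,108), which is not a transformer. I choose the black knob and the grey transformer, and will check both in crops.

```bash
python3 - <<'E'
from h import *
s=cv2.imread("pics/scene0.png");t=cv2.imread("pics/top0.png")
a=cv2.resize(s[260:320,350:430],(400,300),interpolation=cv2.INTER_CUBIC);b=cv2.resize(t[180:240,200:280],(400,300),interpolation=cv2.INTER_CUBIC)
c=cv2.resize(s[155:215,250:330],(400,300),interpolation=cv2.INTER_CUBIC);d=cv2.resize(t[157:217,325:405],(400,300),interpolation=cv2.INTER_CUBIC)
cv2.imwrite("pics/crop0.png",np.vstack([np.hstack([a,b]),np.hstack([c,d])]))
p=bot.grab_frame("scene")
for uv,z in(((387,284),.015),((289,172),.151)):print(uv,ray(p,uv,z))
q=bot.grab_frame("top")
for uv,z in(((241,209),.02),((365,186),.151),((208,207),0),((304,150),.15),((306,245),.03)):print(uv,ray(q,uv,z))
E
```

```text
(387, 284) [0.53157968 0.21334073 0.015     ]
(289, 172) [ 0.59721668 -0.15704897  0.151     ]
(241, 209) [0.52283718 0.20572759 0.02      ]
(365, 186) [ 0.58135873 -0.18275996  0.151     ]
(208, 207) [0.53060072 0.31750763 0.        ]
(304, 150) [ 0.6889845  -0.00095546  0.15      ]
(306, 245) [ 0.40813096 -0.00593003  0.03      ]
```

View pics/crop0.png

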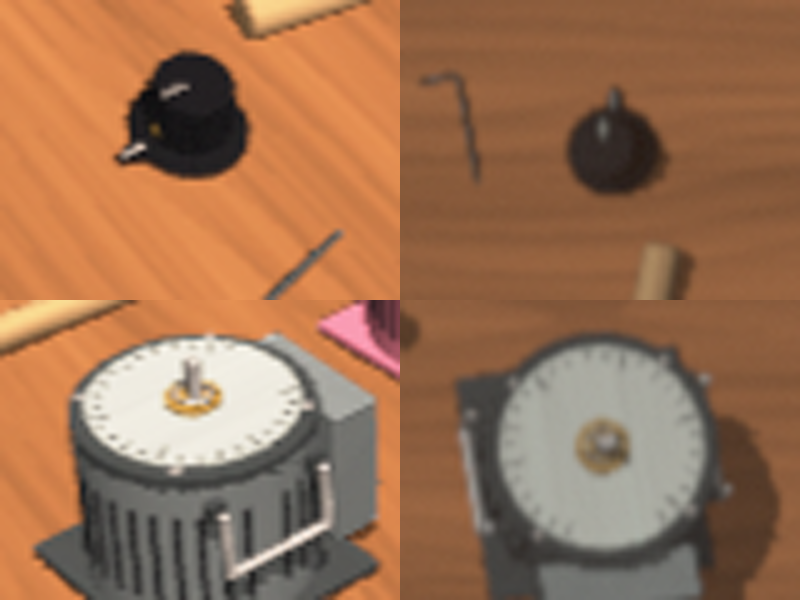

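The crops confirm both choices. The knob stands upright with its nose roughly along world +x, and the grey transformer's bare shaft is on its brass boss. Next I work out where the wrist camera looks.

```bash
python3 - <<'E'
from h import *
from scipy.spatial.transform import Rotation as Ro
p=bot.grab_frame("wrist");o=bot.observe()
T=Ro.from_euler("xyz",o["tool_rot"]).as_matrix();P=o["position"]
R=np.array(p["R"]);C=-R.T@p["t"]
print("cam in tool",T.T@(C-P),"\naxes in tool",(R@T).round(3))
for uv in((320,200),(320,300),(320,100),(320,340)): print(uv,(T.T@(ray(p,uv,0.0)-P)).round(3))
print("tcp",proj(p,P)); print(T.round(3))
d=T.T@(np.array([0.527,0.209,0.25])-P);print("to above knob in tool",d)
E
```

```text
cam in tool [ 0.07540823  0.00038342 -0.14464403] 
axes in tool [[-0.     1.    -0.   ]
 [-0.955 -0.    -0.296]
 [-0.296  0.     0.955]]
(320, 200) [-0.035 -0.001  0.231]
(320, 300) [-0.19  -0.002  0.231]
(320, 100) [ 0.09  -0.001  0.231]
(320, 340) [-0.262 -0.002  0.231]
tcp [320.58191275 257.91713096]
[[-0.969  0.248 -0.   ]
 [ 0.248  0.969 -0.   ]
 [-0.    -0.    -1.   ]]
to above knob in tool [-0.45863335 -0.29168729 -0.01870373]
```

```bash
python3 -m handwheel '[[-0.96,-0.61,-0.1,0,0,0],[-0.96,-0.61,-0.1,0,0,0],[-0.96,-0.61,-0.1,0,0,0],[-0.96,-0.61,-0.1,0,0,0],[-0.96,-0.61,-0.1,0,0,0],[-0.96,-0.61,-0.1,0,0,0],[-0.96,-0.61,-0.1,0,0,0],[-0.96,-0.61,-0.1,0,0,0]]' -1 40
python3 -m handwheel '[[-0.96,-0.61,-0.1,0,0,0],[-0.96,-0.61,-0.1,0,0,0],[-0.96,-0.61,-0.1,0,0,0],[-0.96,-0.61,-0.1,0,0,0],[-0.96,-0.61,-0.1,0,0,0],[-0.96,-0.61,-0.1,0,0,0],[-0.96,-0.61,-0.1,0,0,0],[-0.96,-0.61,-0.1,0,0,0]]'
python3 -m handwheel '[[-0.96,-0.61,-0.1,0,0,0],[-0.96,-0.61,-0.1,0,0,0],[-0.96,-0.61,-0.1,0,0,0],[0,0,0,0,0,0]]'
cat >> h.py <<'E'
from scipy.spatial.transform import Rotation as Ro
def look(n,name,ths=()):
    p=bot.grab_frame(n);cv2.imwrite(f"pics/{name}.png",p["pixels"]);
    np.savez(f"{name}.npz",**{k:v for k,v in p.items()})
    for th in ths:
        for r in bot.trace(p,th)[:2]:
            np.save(f"{name}_{th}.npy",r["region"]) if r is not None else 0
            print(th,round(r["score"],2),np.round(r["point"]),r["region"].sum())
    return p
def tool():
    o=bot.observe();return Ro.from_euler("xyz",o["tool_rot"]).as_matrix(),o["position"],o
E
python3 - <<'E'
from h import *
p=look("wrist","w1",("knob","knob_nose"));print(tool())
E
```

```text
clock: 2.2
position: [0.3115, 0.4389, 0.2515]
tool_rot: [3.141, 0.0, 2.891]
force: [0.3, 0.1, -0.9]
grip_width: 0.0856
clock: 3.2
position: [0.4671, 0.2731, 0.2715]
tool_rot: [3.141, 0.0, 2.891]
force: [-0.0, 0.6, 0.1]
grip_width: 0.0855
clock: 3.7
position: [0.5261, 0.2097, 0.2789]
tool_rot: [-3.141, 0.001, 2.888]
force: [-1.0, -0.6, -0.3]
grip_width: 0.0855
knob 0.79 [318. 167.] 1372
knob_nose 0.76 [321. 165.] 1453
(array([[-9.68888343e-01,  2.47498021e-01, -3.29529584e-04],
       [ 2.47497951e-01,  9.68888387e-01,  2.38581712e-04],
       [ 3.78325889e-04,  1.49601142e-04, -9.99999917e-01]]), array([0.52445526, 0.21222   , 0.27872355]), {'clock': 3.85, 'qpos': array([-0.57818326,  0.38058298,  0.12061205,  1.70826718, -0.05178683,
        1.05601296,  0.88009559]), 'qd': array([-0.00660351, -0.00196252,  0.00036618,  0.00097967,  0.00018886,
        0.00010214,  0.00086439]), 'joint_efforts': array([ 1.40348062e+00, -7.81059837e+01,  4.68982413e+00, -3.79288316e+01,
        8.33338872e-02,  1.47442184e-03,  3.06589517e-02]), 'position': array([0.52445526, 0.21222   , 0.27872355]), 'tool_rot': array([ 3.14144305e+00, -3.78325898e-04,  2.89149563e+00]), 'force': array([-0.71965471,  0.3628798 ,  0.68937512]), 'moment': array([0.07512089, 0.03557315, 0.05241729]), 'grip_width': 0.08588016832595317})
```

View pics/w1.png

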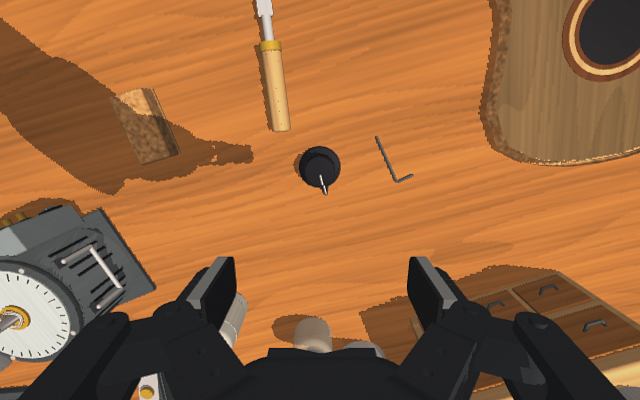

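The wrist view shows the knob at (319,167) with its nose at (325,191), the hex key to its right at (392,165), the chisel above, and the transformer's shaft at (12,318). Zooming in on the knob and the shaft.

```bash
python3 - <<'E'
from h import *
s=cv2.imread("pics/w1.png")
a=cv2.resize(s[137:197,289:349],(400,400),interpolation=cv2.INTER_CUBIC);b=cv2.resize(s[288:348,0:60],(400,400),interpolation=cv2.INTER_CUBIC)
cv2.imwrite("pics/crop1.png",np.hstack([a,b]))
E
```

```text
(no output)
```

View pics/crop1.png

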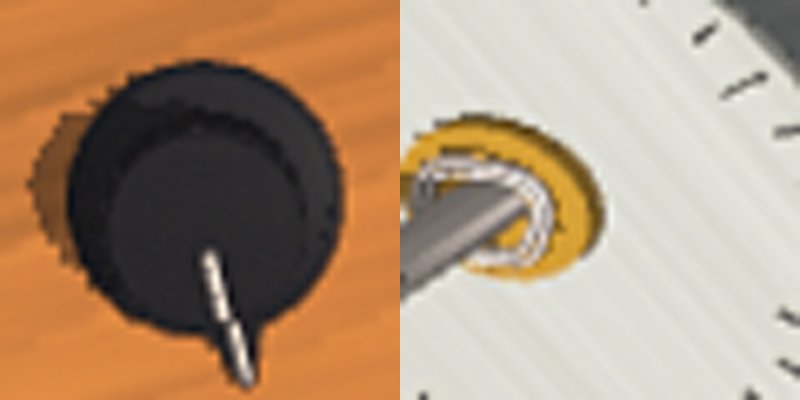

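```bash
python3 - <<'E'
from h import *
p=dict(np.load("w1.npz"))
c=ray(p,(319.9,166.4),.005);n=ray(p,(326.05,194.3),.004);g=ray(p,(319.75,171.3),.036)
a=ray(p,(319.95+.2,175.5),.036);b=ray(p,(322.7,183.5),.036)
print(c,n,g,np.linalg.norm((n-c)[:2]),np.arctan2(*(n-c)[1::-1]),np.arctan2(*(n-c)[[1,0]]),"topline",np.arctan2(*(b-a)[[1,0]]))
T,P,o=tool();print(T.T@(np.array([.585,-.18,.28])-P))
E
```

```text
[0.52355274 0.20870654 0.005     ] [0.56610464 0.20696352 0.004     ] [0.52464039 0.20836866 0.036     ] 0.0425875832649009 -0.0409393290196438 -0.0409393290196438 topline 0.048748075436593694
[-0.15573426 -0.36503251 -0.00138998]
```

The nose sits 42.6 mm from the axis (42 is given) and points at a yaw of about -0.03. Next I fly to the transformer to read the flat.

```bash
python3 -m handwheel '[[-0.41,-0.97,0,0,0,0],[-0.41,-0.97,0,0,0,0],[-0.41,-0.97,0,0,0,0],[-0.41,-0.97,0,0,0,0],[-0.41,-0.97,0,0,0,0],[-0.41,-0.97,0,0,0,0],[-0.41,-0.97,0,0,0,0],[-0.41,-0.97,0,0,0,0]]' >/dev/null
python3 -m handwheel '[[-0.41,-0.97,0,0,0,0],[-0.41,-0.97,0,0,0,0],[-0.41,-0.97,0,0,0,0],[-0.41,-0.97,0,0,0,0],[-0.41,-0.97,0,0,0,0],[-0.41,-0.97,0,0,0,0],[-0.41,-0.97,0,0,0,0],[0,0,0,0,0,0]]'
python3 - <<'E'
from h import *
p=look("wrist","w2",("shaft_tip","transformer"));T,P,o=tool();print(P,o["tool_rot"],o["qpos"])
E
```

```text
clock: 5.85
position: [0.5835, -0.1799, 0.2786]
tool_rot: [-3.141, -0.0, 2.889]
force: [-0.9, -0.2, -1.2]
grip_width: 0.0851
shaft_tip 0.51 [318. 195.] 167
shaft_tip 0.49 [313. 175.] 18249
transformer 0.9 [157.  20.] 7022
transformer 0.66 [314. 176.] 18473
[ 0.58369393 -0.17756589  0.27870559] [ 3.14100681e+00 -2.74542217e-04  2.89213553e+00] [ 0.03625011  0.46257477  0.23616345  1.59528225 -0.11820715  1.0980021
  1.62376933]
```

View pics/w2.png

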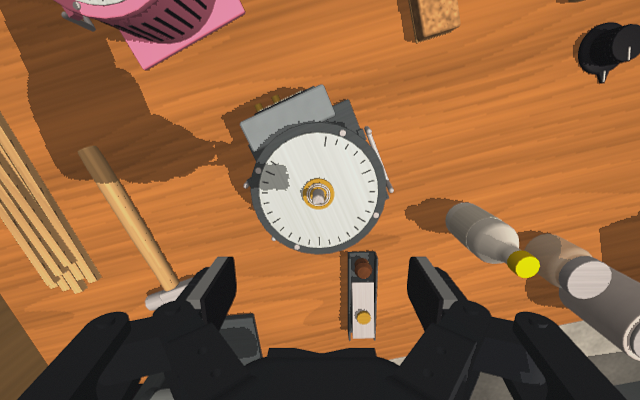

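The shaft is at about (318,196), but small in the picture. I lower the arm for a closer look.

```bash
python3 -m handwheel '[[0,0,0.8,0,0,0],[0,0,0.8,0,0,0],[0,0,0.8,0,0,0],[0,0,0.8,0,0,0],[0,0,0,0,0,0]]'
python3 - <<'E'
from h import *
p=look("wrist","w3",("shaft_tip",));T,P,o=tool();print(P,o["tool_rot"],o["qpos"])
u=proj(p,[.584,-.178,.151]);print(u)
s=p["pixels"]
u=u.astype(int);cv2.imwrite("pics/crop3.png",cv2.resize(s[u[1]-35:u[1]+35,u[0]-35:u[0]+35],(595,595),interpolation=cv2.INTER_CUBIC));print(u-35)
E
```

```text
clock: 6.62
position: [0.5831, -0.1776, 0.1978]
tool_rot: [3.141, -0.002, 2.892]
force: [0.1, 0.4, 0.9]
grip_width: 0.0854
shaft_tip 0.65 [317. 226.] 316
[ 0.58392172 -0.17832934  0.19950128] [3.14141269e+00 4.81417185e-04 2.89163440e+00] [ 0.05103149  0.54255782  0.21715061  1.68187134 -0.13925176  0.93178938
  1.64195564]
[320.46270032 227.73997892]
[285 192]
```

View pics/crop3.png

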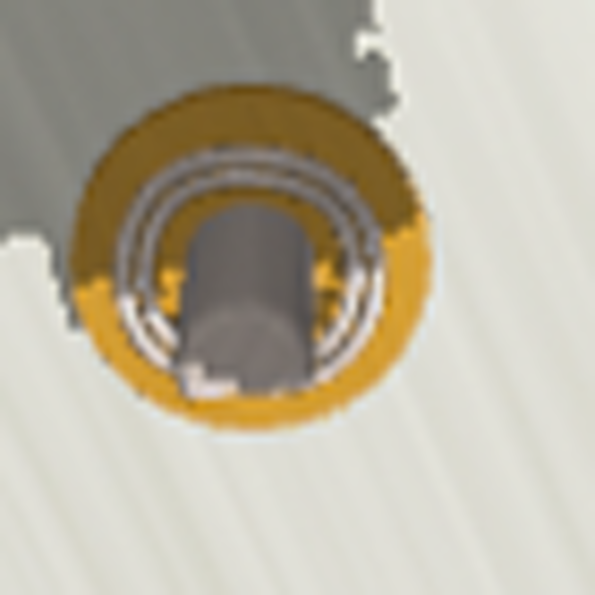

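```bash
python3 - <<'E'
from h import *
s=cv2.imread("pics/w3.png")
x0,y0,w=298,215,32
cv2.imwrite("pics/crop3b.png",cv2.convertScaleAbs(cv2.resize(s[y0:y0+w,x0:x0+w],(576,576),interpolation=cv2.INTER_NEAREST),alpha=1.3))
E
```

```text
(no output)
```

View pics/crop3b.png

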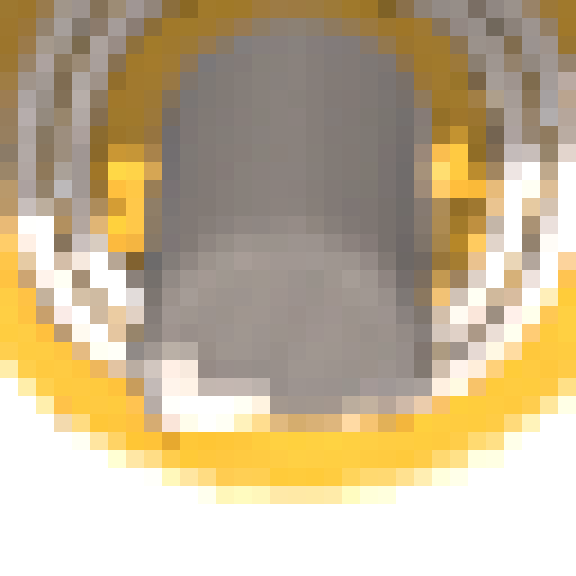

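The tip's lower edge is cut by the flat, which faces picture-down, but its tilt is unclear against the washer. I turn the wrist for a side view of the flat.

```bash
python3 -m handwheel '[[0,0,0,0,0,0.028],[0,0,0,0,0,0.028],[0,0,0,0,0,0.028],[0,0,0,0,0,0.028],[0,0,0,0,0,0.028],[0,0,0,0,0,0.028],[0,0,0,0,0,0.028],[0,0,0,0,0,0.028]]'
python3 -m handwheel '[[0,0,0,0,0,0]]' >/dev/null
python3 - <<'E'
from h import *
p=look("wrist","w4",("shaft_tip",));T,P,o=tool();print(P,o["tool_rot"],o["qpos"])
s=p["pixels"];u=proj(p,[.584,-.178,.151]).astype(int);print(u)
x0,y0=u-25
a=s[y0:y0+50,x0:x0+50]
cv2.imwrite("pics/crop4.png",np.hstack([cv2.resize(a,(400,400),interpolation=i) for i in(cv2.INTER_CUBIC,cv2.INTER_NEAREST)]))
E
```

```text
clock: 7.72
position: [0.5841, -0.1786, 0.2]
tool_rot: [3.14, -0.001, 1.478]
force: [-0.3, 0.2, 0.2]
grip_width: 0.085
shaft_tip 0.54 [ 26. 382.] 288
shaft_tip 0.51 [326. 229.] 280
[ 0.58387908 -0.17865305  0.19934348] [ 3.14089260e+00 -1.41699077e-04  1.48812434e+00] [-0.18678176  0.60509712  0.58684318  1.69487773 -0.39461068  0.96151421
  0.46477116]
[320 225]
```

View pics/crop4.png

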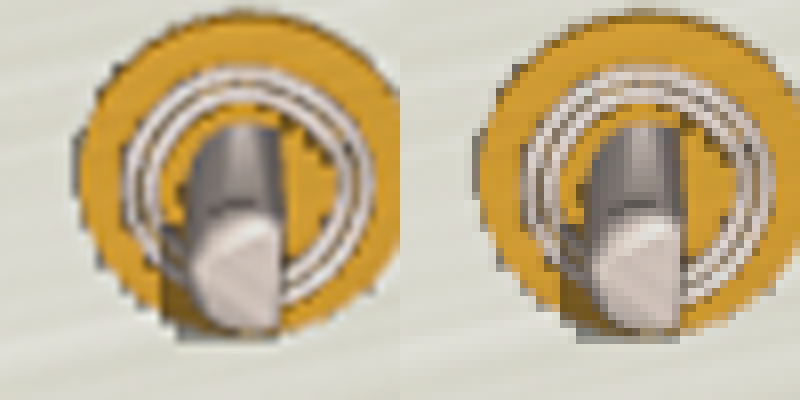

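Now it is clear: in this view the flat is the straight right side of the tip, crop (281,215)-(280,330), facing picture-right, which is tool +y. I fit it numerically in both views.

```bash
python3 - <<'E'
from h import *
p=dict(np.load("w4.npz"));s=p["pixels"]
x0,y0=295,200
hsv=cv2.cvtColor(s,cv2.COLOR_BGR2HSV)[:,:,1].astype(int)
for y in range(222,246): print(y,hsv[y,312:342])
def D(th,c,z,r=.006,fl=.0028):
    a=np.linspace(-np.pi,np.pi,73);q=np.c_[r*np.cos(a),r*np.sin(a)];q[:,0]=np.minimum(q[:,0],fl)
    R=np.array([[np.cos(th),-np.sin(th)],[np.sin(th),np.cos(th)]]);q=q@R.T+c;return np.c_[q,np.full(len(q),z)]
e1=ray(p,(330.0,227),.151);e2=ray(p,(330,241),.151);d=(e2-e1)[:2];print(e1,e2,np.linalg.norm(d),np.arctan2(d[0],-d[1])+np.pi)
E
```

```text
222 [ 72  16  37 204 192 182 110  10  23  24  25  25  27  25  27  26  21  40
 155 195 193 191 191 193 174  53  29 107  18  35]
223 [ 88  19  37 203 192 164  83  12  25  26  25  25  26  26  28  25  20  36
 147 195 191 191 191 194 175  52  29 106  18  45]
224 [ 69  21  39 204 195 168  84  15  22  25  27  26  26  26  26  26  20  24
 123 193 192 191 191 192 159  33  28 105  23  84]
225 [ 78  26  36 195 196 181  83  17  25  25  25  24  22  24  23  26  22  21
 116 194 190 190 192 196 131   8  41  88  23  90]
226 [ 86  51  25 148 199 190  81  15  25  21  25  25  28  24  25  26  25  13
  84 195 192 189 194 186  93  25  72  37  21 128]
227 [ 34  87  28 119 195 187  71  19  22  24  26  26  26  26  23  15  22  20
  81 195 190 190 193 105  27  26  58  10  36 190]
228 [ 27  83  38  11  95 159  50  20  27  28  26  27  27  17   8   4  17  22
  99 196 191 193 189  54  22  38  62  24  91 200]
229 [ 32  29 101  33  24 110  59  21  25  28  26  24  17  12   8  23  25  22
 106 195 193 195 142  31  25  75  45  32 166 195]
230 [103  21  52  97  29  23  51  23  26  27  26  20  18  21  30  28  26  25
 113 20
[... 1243 characters left out ...]
 33  34  27  37  50
 184 177 145  94  62  55  11  13  13  13  14  13]
241 [ 12  12  10  12  15  11  10  44  94  99 121 115  74  83  72  46 116 104
  84  61  52   8   9  11  12  13  14  14  14  15]
242 [13 12 12 14 16 14 13 13 13 12 15 30 33 45 43 39 12 12 10  9 11 11 12 13
 14 15 15 14 15 15]
243 [14 15 15 15 14 15 15 15 15 16 15 14 15 14 13 13 13 14 13 13 13 14 15 14
 14 15 15 14 14 13]
244 [17 17 16 16 15 17 14 14 14 14 14 14 14 14 13 14 14 14 17 14 15 15 17 15
 14 14 14 13 13 13]
245 [15 15 14 14 14 15 14 14 13 13 14 14 14 15 15 15 15 15 15 13 13 12 13 12
 13 13 13 12 13 13]
[ 0.59033053 -0.17967525  0.151     ] [ 0.58950212 -0.19036526  0.151     ] 0.010722054041717251 3.0642531387750083
```

```bash
python3 - <<'E'
from h import *
from scipy.optimize import least_squares
# fit D silhouette of tip: tip points in each view
w3=dict(np.load("w3.npz"));w4=dict(np.load("w4.npz"))
th=-0.12;n=np.array([np.cos(th),np.sin(th)])
e=(ray(w4,(330,227),.151)+ray(w4,(329.7,240.5),.151))[:2]/2; print("w4 centre",e-.0028*n)
# brass boss centre, z=.127, 33 mm: fit ellipse of orange in both
for nm,w in(("w3",w3),("w4",w4)):
    hsv=cv2.cvtColor(w["pixels"],cv2.COLOR_BGR2HSV);m=((hsv[:,:,1]>110)&(hsv[:,:,0]>15)&(hsv[:,:,0]<30)).astype(np.uint8)
    m2=np.zeros_like(m);m2[180:280,260:380]=m[180:280,260:380]
    c,_=cv2.findContours(m2,cv2.RETR_EXTERNAL,cv2.CHAIN_APPROX_NONE);c=max(c,key=cv2.contourArea);h=cv2.convexHull(c)
    pts=np.array([ray(w,q[0],.127)[:2] for q in c]); hp=np.array([ray(w,q[0],.127)[:2] for q in h])
    r=least_squares(lambda v:np.hypot(*(hp-v[:2]).T)-v[2],[.585,-.18,.0165],loss="soft_l1",f_scale=.0003)
    print(nm,"boss",r.x,"cam",(-w["R"].T@w["t"]).round(4),len(h),cv2.boundingRect(c))
# w3 tip
f1=ray(w3,(305.5,237.8),.151);f2=ray(w3,(321.5,236.3),.151);f0=(f1+f2)/2
d=(f2-f1)[:2];print("w3 flat",np.arctan2(d[0],-d[1]),np.linalg.norm(d),"centre",f0[:2]-.0028*n)
print("w3 top of tip",ray(w3,(313.5,227.3),.151)[:2]+.006*n)
E
```

```text
w4 centre [ 0.58704481 -0.1844821 ]
w3 boss [ 0.58745864 -0.18414724  0.01650727] cam [ 0.5104 -0.1587  0.3426] 30 (293, 202, 43, 40)
w4 boss [ 0.58700035 -0.18450021  0.01652015] cam [ 0.5906 -0.1028  0.3442] 27 (305, 202, 42, 39)
w3 flat 2.992875207199009 0.011339563148282153 centre [ 0.58682165 -0.1841665 ]
w3 top of tip [ 0.5884379  -0.18334059]
```

Both views agree: the shaft is at (0.587, -0.184) with boss radius 16.5 mm as given, and the flat's yaw is about -0.13. I raise, turn back so that tool -x lies along the nose, and return to the knob.

```bash
python3 -m handwheel '[[0,0,-0.5,0,0,-0.0288],[0,0,-0.5,0,0,-0.0288],[0,0,-0.5,0,0,-0.0288],[0,0,-0.5,0,0,-0.0288],[0,0,0,0,0,-0.0288],[0,0,0,0,0,-0.0288],[0,0,0,0,0,-0.0288],[0,0,0,0,0,-0.0288]]'
python3 -m handwheel '[[0,0,0,0,0,-0.0288],[0,0,0,0,0,0]]'
python3 - <<'E'
from h import *
T,P,o=tool();print(o["tool_rot"],P,T.T@(np.array([.524,.2086,.25])-P)/.025)
E
```

```text
clock: 8.95
position: [0.5837, -0.1791, 0.2494]
tool_rot: [-3.142, 0.001, 2.941]
force: [-0.3, 0.0, -0.4]
grip_width: 0.0857
clock: 9.2
position: [0.5836, -0.1793, 0.2493]
tool_rot: [3.141, 0.001, 3.113]
force: [0.2, 0.0, -0.2]
grip_width: 0.0856
[3.14142706e+00 8.84916931e-04 3.11334446e+00] [ 0.58362074 -0.17927553  0.24929785] [ 2.82206508 15.44147818 -0.02802631]
```

```bash
python3 -m handwheel '[[0.176,0.965,0,0,0,0],[0.176,0.965,0,0,0,0],[0.176,0.965,0,0,0,0],[0.176,0.965,0,0,0,0],[0.176,0.965,0,0,0,0],[0.176,0.965,0,0,0,0],[0.176,0.965,0,0,0,0],[0.176,0.965,0,0,0,0]]' >/dev/null
python3 -m handwheel '[[0.176,0.965,0,0,0,0],[0.176,0.965,0,0,0,0],[0.176,0.965,0,0,0,0],[0.176,0.965,0,0,0,0],[0.176,0.965,0.2,0,0,0],[0.176,0.965,0.7,0,0,0],[0.176,0.965,0.7,0,0,0],[0.176,0.965,0.7,0,0,0]]'
python3 -m handwheel '[[0,0,0.7,0,0,0],[0,0,0.5,0,0,0],[0,0,0,0,0,0]]'
python3 - <<'E'
from h import *
from scipy.optimize import least_squares
p=look("wrist","w5",("knob",));T,P,o=tool();print(P,o["tool_rot"])
C=-p["R"].T@p["t"];print("TCP from cam",C-T@[.0754,.0004,-.1446])
g=p["pixels"].max(2)
u=proj(p,[.524,.2086,.01]).astype(int);print(u)
a=p["pixels"][u[1]-50:u[1]+50,u[0]-50:u[0]+50]
cv2.imwrite("pics/crop5.png",cv2.resize(a,(600,600),interpolation=cv2.INTER_CUBIC))
E
```

```text
clock: 11.2
position: [0.5247, 0.2097, 0.1911]
tool_rot: [3.141, 0.001, 3.109]
force: [0.8, 0.1, -0.3]
grip_width: 0.0851
clock: 11.58
position: [0.5245, 0.2084, 0.1608]
tool_rot: [-3.141, -0.001, 3.11]
force: [-0.2, 0.5, -0.3]
grip_width: 0.0856
knob 0.57 [321. 188.] 2575
[0.52502642 0.20872461 0.16183089] [3.14140967e+00 5.43537897e-04 3.11060784e+00]
TCP from cam [0.52480291 0.20857273 0.16097276]
[321 188]
```

View pics/crop5.png

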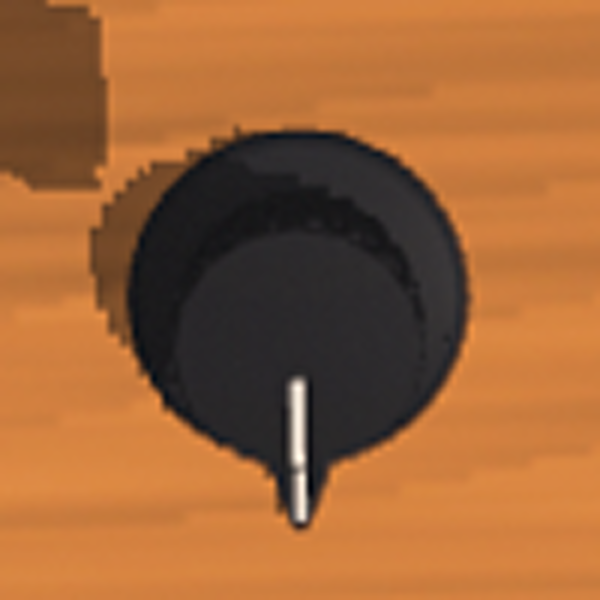

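The knob's nose and line point picture-down, along tool -x, at crop (301,522), with the skirt centred at crop (299,298) and nothing in the jaws' way. I fit it.

```bash
python3 - <<'E'
from h import *
from scipy.optimize import least_squares
p=dict(np.load("w5.npz"));s=p["pixels"]
m=(s.max(2)<75).astype(np.uint8);m2=np.zeros_like(m);m2[138:238,271:371]=m[138:238,271:371]
c,_=cv2.findContours(m2,cv2.RETR_EXTERNAL,cv2.CHAIN_APPROX_NONE);c=max(c,key=cv2.contourArea)[:,0]
q=np.array([ray(p,u,.005)[:2] for u in c])
# use upper/lateral skirt contour only (image y<195) on the right & top
k=(c[:,1]<200)
r=least_squares(lambda v:np.hypot(*(q[k]-v[:2]).T)-v[2],[.524,.2086,.03],loss="soft_l1",f_scale=.0003);print("skirt",r.x,len(c))
n=ray(p,(271+302/6-.4,138+524/6-.4),.004);d=n[:2]-r.x[:2];print("nose yaw",np.hypot(*d),np.arctan2(d[1],d[0]))
a=ray(p,(271+297/6,138+382/6),.036);b=ray(p,(271+298.7/6,138+462/6),.036);d=(b-a)[:2];print("top line yaw",np.arctan2(d[1],d[0]),"len",np.hypot(*d))
T,P,o=tool();Tc=-p["R"].T@p["t"]-T@[.0754,.0004,-.1446]
print("knob-TCP in tool mm",T.T@(np.r_[r.x[:2],0]-Tc)*1e3)
E
```

```text
skirt [0.52364826 0.20726449 0.02908619] 209
nose yaw 0.04249055366522556 -0.006226602558049809
top line yaw -0.012144756522435816 len 0.013479612959837326
knob-TCP in tool mm [  1.20105421  -1.37284379 160.97187899]
```

```bash
python3 -m handwheel '[[0.04,-0.04,0.9,0,0,0],[0,0,0.9,0,0,0],[0,0,0.9,0,0,0],[0,0,0.9,0,0,0],[0,0,0.9,0,0,0],[0,0,0.9,0,0,0],[0,0,0.6,0,0,0],[0,0,0.1,0,0,0]]'
python3 - <<'E'
from h import *
p=look("wrist","w6");q=look("scene","s6");
u=(387,283)
cv2.imwrite("pics/crop6.png",np.hstack([p["pixels"][::,120:520],cv2.resize(q["pixels"][240:320,345:425],(400,400))]))
E
```

```text
clock: 12.68
position: [0.5236, 0.2078, 0.0085]
tool_rot: [-3.141, -0.0, 3.112]
force: [0.7, -0.6, -0.6]
grip_width: 0.0852
```

View pics/crop6.png

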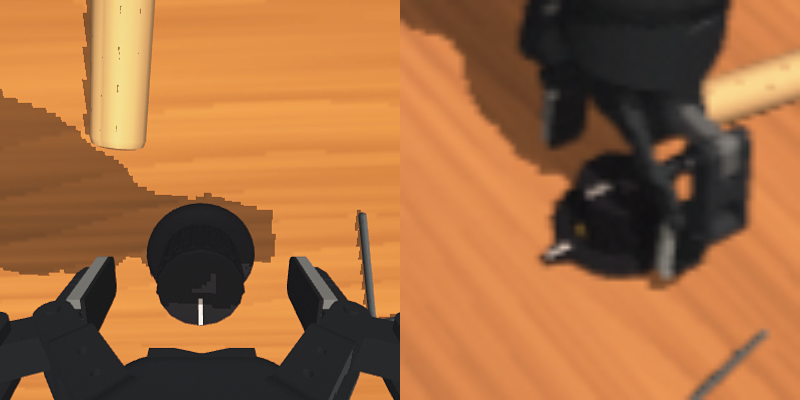

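The knob is centred between the jaws, with its line at (320,312) and the skirt clear of the fingers. I close in two stages, watching the force.

```bash
python3 -m handwheel '[[0,0,0,0,0,0],[0,0,0,0,0,0],[0,0,0,0,0,0],[0,0,0,0,0,0]]' 0 25
python3 -m handwheel '[[0,0,0,0,0,0],[0,0,0,0,0,0],[0,0,0,0,0,0],[0,0,0,0,0,0]]' 1 70
python3 - <<'E'
from h import *
p=look("wrist","w7");q=look("scene","s7");
cv2.imwrite("pics/crop7.png",np.hstack([p["pixels"][::,120:520],cv2.resize(q["pixels"][240:320,345:425],(400,400))]))
E
```

```text
clock: 13.28
position: [0.5237, 0.208, 0.0089]
tool_rot: [3.142, 0.0, 3.112]
force: [0.1, 0.6, -0.7]
grip_width: 0.0428
clock: 13.78
position: [0.5237, 0.208, 0.0093]
tool_rot: [3.141, 0.0, 3.112]
force: [-2.6, -0.7, 10.2]
grip_width: 0.0381
```

View pics/crop7.png

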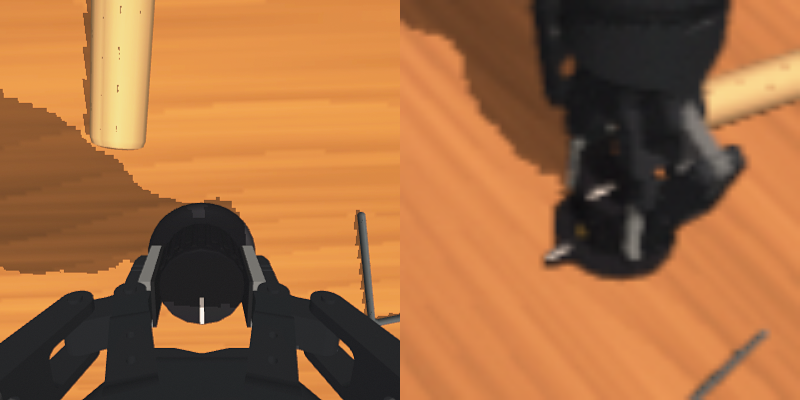

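```bash
python3 -m handwheel '[[0,0,-0.2,0,0,0],[0,0,-0.8,0,0,0],[0,0,-1,0,0,0],[0,0,-1,0,0,0],[0,0,-1,0,0,0],[0,0,-1,0,0,0],[0,0,-1,0,0,0],[0,0,-1,0,0,0]]'
python3 -m handwheel '[[0,0,-1,0,0,0],[0,0,-1,0,0,0],[0,0,-0.4,0,0,0],[0,0,0,0,0,0]]'
python3 - <<'E'
from h import *
p=look("wrist","w8");T,P,o=tool();print(P,o["tool_rot"])
C=-p["R"].T@p["t"];Tc=C-T@[.0754,.0004,-.1446];print("TCP from cam",Tc)
cv2.imwrite("pics/crop8.png",cv2.resize(p["pixels"][180:340,220:420],(800,600)[:1]+(640,) if 0 else (750,600),interpolation=cv2.INTER_CUBIC))
E
```

```text
clock: 14.88
position: [0.5236, 0.2079, 0.186]
tool_rot: [3.141, 0.001, 3.112]
force: [0.8, 0.8, -0.9]
grip_width: 0.0384
clock: 15.38
position: [0.5237, 0.208, 0.2444]
tool_rot: [3.141, 0.001, 3.112]
force: [0.2, 0.0, -0.8]
grip_width: 0.0383
[0.52339203 0.20793159 0.24362513] [-3.14156243e+00 -1.35427206e-04  3.11202920e+00]
TCP from cam [0.52360657 0.20787417 0.24438566]
```

View pics/crop8.png

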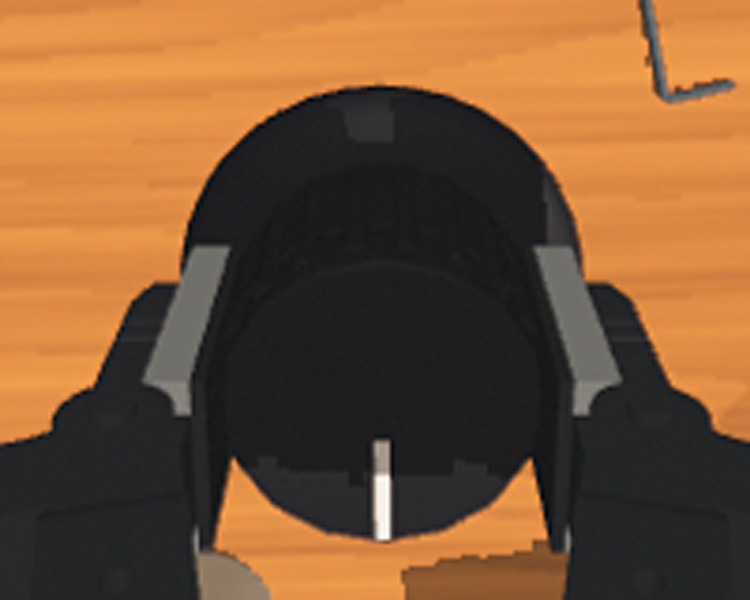

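The knob is held upright with its line straight down the picture at crop (382,490). I fit the skirt arc and the grip's top rim in tool coordinates.

```bash
python3 - <<'E'
from h import *
from scipy.optimize import least_squares
p=dict(np.load("w8.npz"));s=p["pixels"];T=Ro.from_euler("xyz",[3.1415,0.0003,3.112]).as_matrix()
C=-p["R"].T@p["t"];P=np.array([.5236,.2079,.2444])
m=(s[:,:,2]<90)
def fit(pts,zt,r0):
    q=np.array([(T.T@(ray(p,u,P[2]-zt)-P))[:2] for u in pts])
    r=least_squares(lambda v:np.hypot(*(q-v[:2]).T)-r0,[0,0]);
    r2=least_squares(lambda v:np.hypot(*(q-v[:2]).T)-v[2],[0,0,r0]);return r.x*1e3,abs(r.fun).max()*1e3,r2.x*1e3
# skirt top arc: first dark pixel from the top per column
sk=[]
for x in range(272,372,3):
    y=180+np.argmax(m[180:260,x]);
    if y<243: sk.append((x,y-.5))
print(len(sk),sk[0],sk[-1])
for zt in(.002,.004,.006):print("skirt",zt,fit(sk,zt,.030))
# grip top front arc: last dark from below
gr=[]
for x in range(286,358,3):
    col=m[290:330,x]; 
    y=290+np.max(np.where(s[290:330,x,2]<90)[0]) if (s[290:330,x,2]<90).any() else 0
    gr.append((x,y+.5))
print(gr)
gr=[g for g in gr if 305<g[1]<326 ]
for zt in(-.024,-.027,-.030):print("grip",zt,fit(gr,zt,.020))
E
```

```text
34 (272, np.float64(233.5)) (371, np.float64(235.5))
skirt 0.002 (array([0.46309469, 0.39550541]), np.float64(0.7218986331551831), array([ 1.93965004,  0.41448372, 28.72618266]))
skirt 0.004 (array([-0.08479829,  0.40170503]), np.float64(0.514061162061305), array([ 0.93839246,  0.41481835, 29.11809302]))
skirt 0.006 (array([-0.63184624,  0.40788247]), np.float64(0.41381921521152154), array([-0.06286467,  0.41515309, 29.510003  ]))
[(286, np.float64(306.5)), (289, np.float64(310.5)), (292, np.float64(313.5)), (295, np.float64(315.5)), (298, np.float64(316.5)), (301, np.float64(318.5)), (304, np.float64(319.5)), (307, np.float64(321.5)), (310, np.float64(321.5)), (313, np.float64(322.5)), (316, np.float64(322.5)), (319, np.float64(322.5)), (322, np.float64(297.5)), (325, np.float64(323.5)), (328, np.float64(322.5)), (331, np.float64(321.5)), (334, np.float64(321.5)), (337, np.float64(320.5)), (340, np.float64(319.5)), (343, np.float64(317.5)), (346, np.float64(315.5)), (349, np.float64(314.5)), (352, np.float64(311.5)), (355, np.float64(308.5))]
grip -0.024 (array([-3.05861733,  0.37519898]), np.float64(0.372544406828941), array([-2.97584674,  0.377124  , 20.07202724]))
grip -0.027 (array([-0.53800909,  0.38886413]), np.float64(0.43282231367110235), array([-1.02787753,  0.37744254, 19.57270845]))
grip -0.03 (array([1.97979827, 0.40253531]), np.float64(0.49051754955881793), array([ 0.92008885,  0.3777615 , 19.07338712]))
```

```bash
python3 -m handwheel '[[0,0,0,0,0,0.0183],[-0.298,-0.949,0,0,0,0],[-0.298,-0.949,0,0,0,0],[-0.298,-0.949,0,0,0,0],[-0.298,-0.949,0,0,0,0],[-0.298,-0.949,0,0,0,0],[-0.298,-0.949,0,0,0,0],[-0.298,-0.949,0,0,0,0]]' >/dev/null
python3 -m handwheel '[[-0.298,-0.949,0,0,0,0],[-0.298,-0.949,0,0,0,0],[-0.298,-0.949,0,0,0,0],[-0.298,-0.949,0,0,0,0],[-0.298,-0.949,0,0,0,0],[-0.298,-0.949,0,0,0,0],[-0.298,-0.949,0,0,0,0],[-0.298,-0.949,0,0,0,0]]'
python3 -m handwheel '[[-0.298,-0.949,0,0,0,0],[0,0,0,0,0,0],[0,0,0,0,0,0]]'
python3 - <<'E'
from h import *
p=look("wrist","w9");T,P,o=tool();print(P,o["tool_rot"],o["qpos"])
C=-p["R"].T@p["t"];Tc=C-T@[.0754,.0004,-.1446];print("TCP from cam",Tc,"err to target",T.T@(np.array([.5871,-.1844,.2444])-Tc)*1e3)
print("cam yaw",np.arctan2(*(p["R"].T@[0,-1,0])[[1,0]]))
q=look("scene","s9");cv2.imwrite("pics/crop9.png",cv2.resize(q["pixels"][120:230,240:350],(600,600),interpolation=cv2.INTER_CUBIC))
E
```

```text
clock: 17.42
position: [0.5825, -0.161, 0.2426]
tool_rot: [-3.142, -0.002, 2.997]
force: [0.5, -0.6, -0.7]
grip_width: 0.038
clock: 17.8
position: [0.5866, -0.1842, 0.243]
tool_rot: [3.141, -0.001, 2.997]
force: [0.2, 0.2, -0.8]
grip_width: 0.0381
[ 0.586666   -0.18394232  0.24318623] [ 3.14115521e+00 -1.09033497e-03  2.99764869e+00] [ 0.05654473  0.50342321  0.22187012  1.6237979  -0.12456841  1.02936818
  1.74304421]
TCP from cam [ 0.58665317 -0.18419617  0.2430165 ] err to target [-0.46994014 -0.13702067 -1.38407251]
cam yaw 2.9967741775346277
```

View pics/crop9.png

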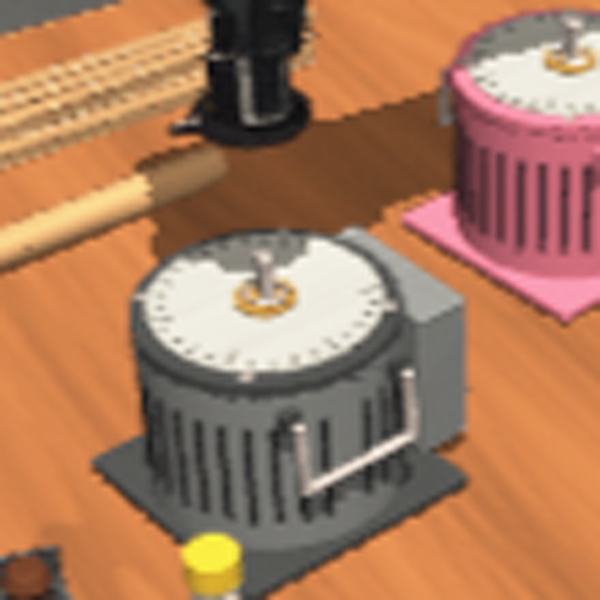

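View pics/w9.png

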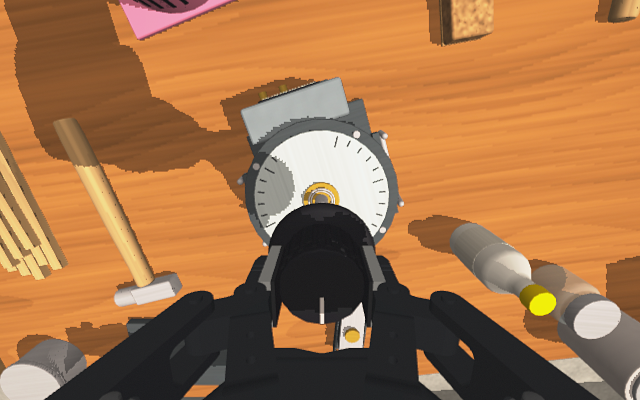

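The knob hangs above the grey transformer's shaft, with its nose at scene crop (185,128) and the wrist view showing the boss at (321,192) just behind the skirt. I compare boss and skirt within this one frame.

```bash
python3 - <<'E'
from h import *
from scipy.optimize import least_squares
p=dict(np.load("w9.npz"));s=p["pixels"];T=Ro.from_euler("xyz",[3.1415,0,2.997]).as_matrix()
P=-p["R"].T@p["t"]-T@[.0754,.0004,-.1446]
hsv=cv2.cvtColor(s,cv2.COLOR_BGR2HSV);m=((hsv[:,:,1]>110)&(hsv[:,:,0]>15)&(hsv[:,:,0]<30)).astype(np.uint8)
m2=np.zeros_like(m);m2[175:210,295:345]=m[175:210,295:345]
pts=[]
for x in range(303,340):
    c=np.where(m2[:,x])[0]
    if len(c): pts.append((x,c[0]-.5))
q=np.array([ray(p,u,.127)[:2] for u in pts])
for fr in(0,1):
    r=least_squares(lambda v:np.hypot(*(q-v[:2]).T)-(v[2] if fr else .0165),[.587,-.184,.0165],loss="soft_l1",f_scale=.0003);print("boss",r.x,len(q))
    if not fr:B=r.x[:2]
sk=[]
for x in range(275,372,3):
    y=195+np.argmax(s[195:260,x].max(1)<50)
    if y<243: sk.append((x,y-.5))
q=np.array([ray(p,u,P[2]-.004)[:2] for u in sk])
r=least_squares(lambda v:np.hypot(*(q-v[:2]).T)-.030,[.587,-.184],loss="soft_l1",f_scale=.0005);print("skirt",r.x,abs(r.fun).max())
for b in(B,[.5871,-.1844]): print("move tool mm",T.T@np.r_[np.array(b)-r.x[:2],0]*1e3)
E
```

```text
boss [ 0.58712402 -0.18410276  0.0165    ] 35
boss [ 0.5864441  -0.1839974   0.01593991] 35
skirt [ 0.58658917 -0.1838917 ] 0.0007899684919281738
move tool mm [-5.59684401e-01 -1.31794929e-01 -1.22112734e-05]
move tool mm [-5.78744675e-01 -4.29389343e-01 -3.97844642e-05]
```

```bash
python3 -m handwheel '[[-0.016,-0.014,0.8,0,0,0],[0,0,0.8,0,0,0],[0,0,0.8,0,0,0],[0,0,0.8,0,0,0],[0,0,0,0,0,0],[0,0,0,0,0,0]]'
python3 - <<'E'
from h import *
q=look("scene","s10");cv2.imwrite("pics/crop10.png",cv2.resize(q["pixels"][150:200,260:320],(720,600),interpolation=cv2.INTER_CUBIC))
T,P,o=tool();C=bot.grab_frame("wrist");Cc=-C["R"].T@C["t"];print(P,Cc-T@[.0754,.0004,-.1446],o["force"])
E
```

```text
clock: 18.65
position: [0.5876, -0.185, 0.1646]
tool_rot: [-3.142, 0.001, 2.997]
force: [0.2, -0.0, -0.0]
grip_width: 0.0383
[ 0.58768544 -0.18513628  0.16475498] [ 0.58772459 -0.18516698  0.16478353] [ 0.60890665 -0.26098416 -0.30584297]
```

View pics/crop10.png

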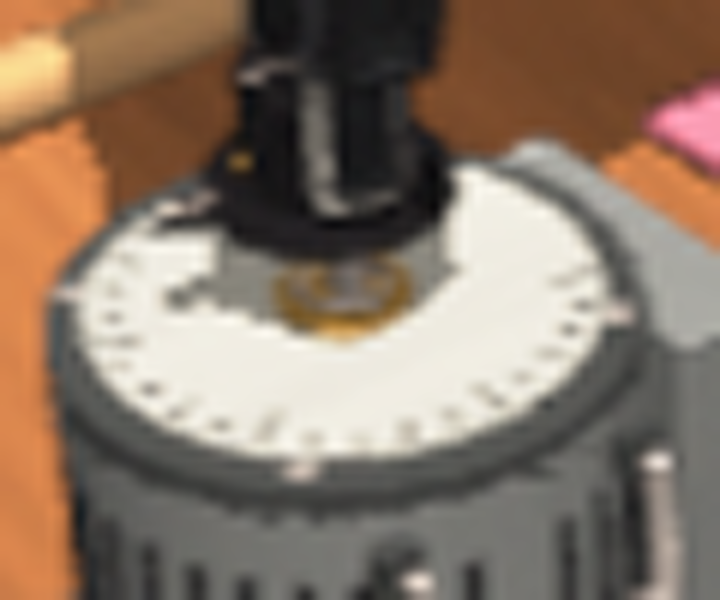

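The knob is about 5 mm above the tip and on axis to within a pixel in the scene view. The arm has drifted about 0.7 mm, so I correct and descend with force checks.

```bash
python3 -m handwheel '[[0.02,0.016,0.04,0,0,0],[0,0,0.04,0,0,0],[0,0,0,0,0,0]]'
cat > st.py <<'E'
from h import *
T,P,o=tool();C=bot.grab_frame("wrist");Cc=-C["R"].T@C["t"]-T@[.0754,.0004,-.1446];K=Cc+[-.00006,.0003,-.009]
print("TCPcam",Cc.round(5),"read",P.round(4),"F",o["force"].round(1),"M",o["moment"].round(2),"knob-shaft tool mm",(T.T@(K-[.5871,-.1843,.151])*1e3).round(2),"rot",o["tool_rot"].round(3),o["clock"])
E
python3 st.py
```

```text
clock: 19.12
position: [0.5868, -0.1848, 0.1618]
tool_rot: [-3.142, -0.0, 2.997]
force: [-0.6, 0.6, -1.0]
grip_width: 0.0383
TCPcam [ 0.58681 -0.18479  0.16184] read [ 0.5868 -0.1848  0.1618] F [-0.6  0.6 -1. ] M [0.   0.01 0.  ] knob-shaft tool mm [ 0.32 -0.24 -1.84] rot [-3.142 -0.     2.997] 19.125
```

```bash
python3 -m handwheel '[[-0.01,0.008,0.05,0,0,0],[0,0,0.05,0,0,0],[0,0,0.05,0,0,0],[0,0,0,0,0,0]]'; python3 st.py
```

```text
clock: 19.68
position: [0.587, -0.1846, 0.1579]
tool_rot: [-3.142, -0.0, 2.997]
force: [-0.1, -0.8, -1.5]
grip_width: 0.0381
TCPcam [ 0.58705 -0.18463  0.15795] read [ 0.587  -0.1846  0.1579] F [-0.1 -0.8 -1.5] M [0.   0.03 0.01] knob-shaft tool mm [ 0.11 -0.05  2.05] rot [-3.142 -0.     2.997] 19.675
```

There is no contact force yet with the mouth about 1 mm past the tip. I continue.

```bash
python3 -m handwheel '[[0,0,0.06,0,0,0],[0,0,0.06,0,0,0],[0,0,0,0,0,0]]'; python3 st.py
```

```text
clock: 20.1
position: [0.587, -0.1846, 0.1549]
tool_rot: [-3.142, -0.0, 2.997]
force: [0.3, -0.7, -0.7]
grip_width: 0.0386
TCPcam [ 0.58703 -0.18462  0.15493] read [ 0.587  -0.1846  0.1549] F [ 0.3 -0.7 -0.7] M [-0.01  0.01  0.03] knob-shaft tool mm [ 0.12 -0.04  5.07] rot [-3.142 -0.     2.997] 20.1
```

```bash
python3 -m handwheel '[[0,0,0.1,0,0,0],[0,0,0.1,0,0,0],[0,0,0.1,0,0,0],[0,0,0.1,0,0,0],[0,0,0,0,0,0]]'; python3 st.py
```

```text
clock: 20.78
position: [0.587, -0.1846, 0.1448]
tool_rot: [-3.142, -0.0, 2.997]
force: [-0.1, -0.1, -0.9]
grip_width: 0.0381
TCPcam [ 0.58701 -0.18462  0.14485] read [ 0.587  -0.1846  0.1448] F [-0.1 -0.1 -0.9] M [ 0.   -0.02  0.03] knob-shaft tool mm [ 0.14 -0.04 15.15] rot [-3.142 -0.     2.997] 20.775
```

Engaged 15 mm with no torque, so the flats match. Now I press on to the washer, which should touch at 21 mm and be flat at 24 mm.

```bash
python3 -m handwheel '[[0,0,0.1,0,0,0],[0,0,0.1,0,0,0],[0,0,0.04,0,0,0],[0,0,0,0,0,0]]'; python3 st.py; python3 -m handwheel '[[0,0,0.04,0,0,0],[0,0,0.04,0,0,0],[0,0,0,0,0,0]]'; python3 st.py
```

```text
clock: 21.32
position: [0.587, -0.1846, 0.1391]
tool_rot: [3.142, -0.0, 2.997]
force: [-1.0, -0.4, 2.2]
grip_width: 0.0379
TCPcam [ 0.58706 -0.18462  0.13909] read [ 0.587  -0.1846  0.1391] F [-1.  -0.4  2.2] M [0.07 0.25 0.04] knob-shaft tool mm [ 0.09 -0.03 20.91] rot [ 3.142 -0.     2.997] 21.325
clock: 21.75
position: [0.5871, -0.1847, 0.1372]
tool_rot: [-3.142, 0.0, 2.997]
force: [-2.4, -0.3, 5.0]
grip_width: 0.0384
TCPcam [ 0.58717 -0.18467  0.1372 ] read [ 0.5871 -0.1847  0.1372] F [-2.4 -0.3  5. ] M [0.12 0.44 0.02] knob-shaft tool mm [-2.00e-02 -7.00e-02  2.28e+01] rot [-3.142  0.     2.997] 21.75
```

```bash
python3 -m handwheel '[[0,0,0.04,0,0,0],[0,0,0.02,0,0,0],[0,0,0,0,0,0]]'; python3 st.py; python3 -m handwheel '[[0,0,0.03,0,0,0],[0,0,0,0,0,0]]'; python3 st.py
```

```text
clock: 22.18
position: [0.5872, -0.1846, 0.1362]
tool_rot: [3.141, 0.0, 2.997]
force: [-4.1, 1.2, 13.9]
grip_width: 0.0383
TCPcam [ 0.58723 -0.18468  0.13622] read [ 0.5872 -0.1846  0.1362] F [-4.1  1.2 13.9] M [ 0.42  0.95 -0.04] knob-shaft tool mm [-0.07 -0.07 23.78] rot [3.141 0.    2.997] 22.175
clock: 22.48
position: [0.5873, -0.1847, 0.136]
tool_rot: [3.141, 0.001, 2.997]
force: [-7.5, 3.2, 22.9]
grip_width: 0.0384
TCPcam [ 0.58732 -0.18471  0.13607] read [ 0.5873 -0.1847  0.136 ] F [-7.5  3.2 22.9] M [ 0.71  1.67 -0.  ] knob-shaft tool mm [-0.15 -0.09 23.93] rot [3.141e+00 1.000e-03 2.997e+00] 22.475
```

The force went from 5 to 23 N while the depth stopped at 23.9 mm, so the washer is flat. I hold a moment and look again.

```bash
python3 -m handwheel '[[0,0,0,0,0,0],[0,0,0,0,0,0],[0,0,0,0,0,0],[0,0,0,0,0,0]]'; python3 st.py; python3 - <<'E'
from h import *
q=look("scene","s11");p=look("wrist","w11")
cv2.imwrite("pics/crop11.png",np.hstack([cv2.resize(q["pixels"][150:210,260:320],(400,400),interpolation=cv2.INTER_CUBIC),p["pixels"][:,120:520]]))
E
```

```text
clock: 23.02
position: [0.5873, -0.1847, 0.136]
tool_rot: [3.141, 0.001, 2.997]
force: [-7.2, 3.1, 22.7]
grip_width: 0.0381
TCPcam [ 0.58731 -0.18471  0.13607] read [ 0.5873 -0.1847  0.136 ] F [-7.2  3.1 22.7] M [0.64 1.7  0.05] knob-shaft tool mm [-0.15 -0.09 23.93] rot [3.141e+00 1.000e-03 2.997e+00] 23.025
```

View pics/crop11.png

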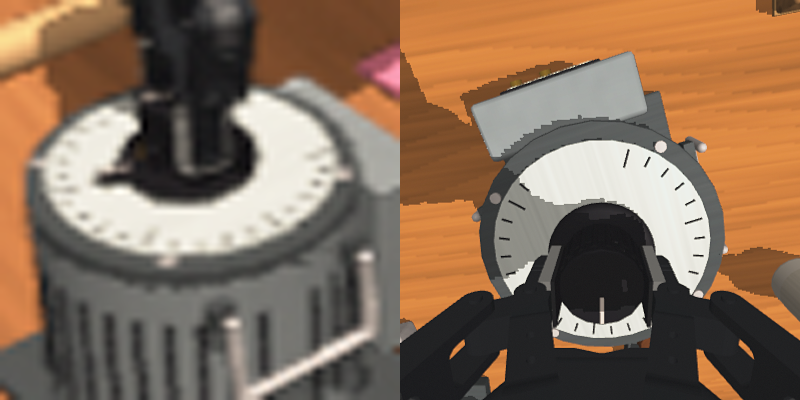

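View pics/s11.png

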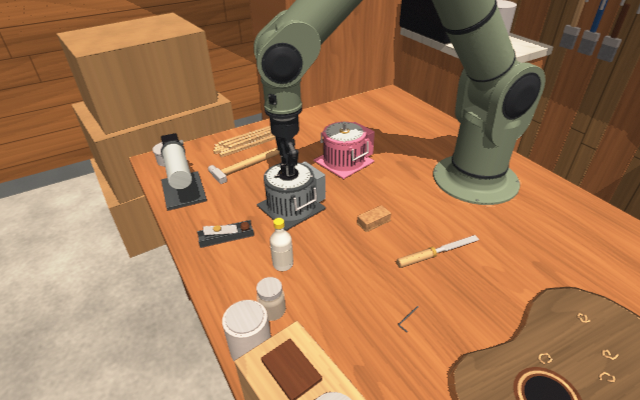

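The skirt sits flush over the boss at scene (288,176), with the brass and washer hidden. The nose still points the same way, the line is straight in the jaws at (322,312), and the bystanders are unmoved. I hand in.

```bash
python3 -c "
from workcell import bot
print(bot.job_done())"; python3 -c "
from workcell import bot
o=bot.observe();print(o['force'],o['position'],o['grip_width'],o['clock'])"
```

```text
the job is handed in; nothing more can be done
None
the job is handed in; nothing more can be done
```

The knob is on the grey transformer's shaft and pressed down until the washer is flat. I handed the job in at about 23 s with the arm still gripping and pressing.

- **Fit:** Two wrist views put the shaft at (0.587, -0.184), within 0.5 mm of each other, with its flat facing a yaw of about -0.12 to -0.15. I gripped the knob with the jaws square to its nose and turned it by -0.115 rad. It then slid 20 mm down the shaft with no noticeable force or torque.
- **Press:** The force started at about 21 mm below the shaft tip. The knob stopped at 23.9 mm (24 mm is flat), pushing down with about 23 N and gripping at the 70 N setting. There is also about 8 N of sideways force. Depth, force and grip width held steady over the last half second.
- **Shaft setting and surroundings:** The torque about the shaft stayed within 0.05 Nm at each check, against the 0.3 Nm needed to turn it. The last pictures show the skirt covering the boss, the nose direction unchanged and the other things where they were.
- **Not checked directly:** The knob hides the washer, so "flat" rests on the depth and the sharp rise in force. I could take no reading after handing in.

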